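# Stow the long carton in the free steel bay

### The arm

A 6-joint arm with a two-finger parallel gripper is mounted at the origin on a cart in front of the work surface, level with it; the furniture and walls round the work are solid. World frame = base frame: x ahead of the robot, y to its left, z up, the work surface at z = 0. Lengths are in m, angles in rad, forces in N, time in s.
With the tool pointing down it reaches from about 0.3 to 0.775 m from the base axis. Payload 14.6 kg.
Tool frame: the origin (TCP) lies at the centre of the arm's flange, where the gripper is bolted on; the fingertips stand 199 mm ahead of it and the grasp point (between the pads) lies 180 mm ahead of it; z points along the fingers, y is the line along which they close (so a half turn about z gives the same grasp; the last joint's range is limited). The gripper opens to 94 mm and grips with 3 to 60 N. Pads are 16 mm wide; open, the fingers measure 119 mm over their backs; the gripper's body (75 mm by 177 mm) begins 78 mm behind the grasp point.
Start: joints at [1.172, 0.3, 1.521, -0, 1.321, -0.067], TCP at [0.179, 0.52, 0.405] pointing down, gripper open.
Joint ranges: [-3.03, 3.03], [-0.79, 2.21], [0.23, 2.52], [-1.04, 4.18], [0, 3.07], [-2.55, 2.55]. Speed limits (rad/s): [2.22, 2.22, 2.57, 3.14, 3.14, 3.14].

### API

Orientations are given as [roll, pitch, yaw] about the fixed x, y, z axes, in that order (R = Rz(yaw) Ry(pitch) Rx(roll)).
In Python, from station import ctrl gives the robot as it stands. The module is installed in compiled form; this text tells all that it offers.
- The arm moves only by the tool servo_tool, never from a script. Its argument "motion" is a list of rows, each a list of 5 numbers: the closure, from 0 (fully open) to 1 (shut), then the shift along the world's x, y, z in cm, then the turn about the world's z in degrees. A call has 1 to 20 rows; each row is the pose to reach, as a shift and turn from the pose commanded when the call began; what a row does not reach only later rows make up. A row lasts 1/8 s, in which the tool goes at most 62.5 mm and 10.7 degrees, less where a joint would pass 70% of its speed; a pose out of reach is approached as far as the arm can. A call with a gripper value outside its range is refused whole. The fingers move at their own pace and stop on an object; "squeeze" is the grip in N (left out, the last holds). Time passes only in rows, so rows that repeat a pose let the fingers close. It gives the time, the measured TCP pose, the force, the opening and the grip force at its end, in the units of the state.
- ctrl.get_obs(): the state, without advancing time (a new reading comes with each control period).
- ctrl.camera(name): name is "scene" or "top"; returns a dict with "image" (400x640x3 uint8, red, green, blue), "fx", "fy", "cx", "cy" (pixels), "dist" ([k1, k2, p1, p2, k3] as OpenCV has them; the pictures are not rectified), "camera_from_world" (4x4, takes a point from world to camera coordinates). Camera axes: x right, y up, looking along -z (the intrinsics and any distortion apply to the point x, -y, -z); pixel columns grow to the right and rows downward; lengths in m; the calibration is good to about 2 mm. A picture is of the moment at which its call begins. There is no depth.
- ctrl.hand_in(): hands the job in; it is judged then, once.
The state is a dict: "time_s": time; "qpos": joint angles; "joint_vel": joint speeds; "tau": joint torques, N m; "ee_pos": TCP position; "eef_rot": TCP orientation; "force": force on the tool from outside, world axes, zero at the start; "moment": the same for the moment, N m; "grip_width": finger opening in m; "grip_force": force on a finger pad.
Only numpy, scipy, OpenCV 4.12 (cv2) and the standard library are available. Lean on these libraries where they do the work, as an engineer would, in place of code of your own. Each camera call takes 0.05 s, during which the arm holds its last target. There are 200 camera calls.

### The job

Put the loose long, low carton away in the empty one of the two steel bays: slide it in, short end first, through the open front under the roof until that end reaches the back of the bay, and leave it lying flat and straight there with its other end sticking out. Keep the carton level and do not push the upright carton or the bottle from their places.

Things in the scene. Friction and masses are not known exactly. Their poses are not given: they have to be found in the camera images.
- carton: the loose long, low printed carton, 59 mm wide (its x), 113 mm long (its y), 67 mm high, about 0.12 kg; closed, stiff, both ends alike. Starts on the table at the right front, long side roughly away from the robot. Origin: centre of its underside; z up. Grip it across the 59 mm width, near the short end that stays outside the bay. A twin of it sits in the other bay.
- free_bay: the empty bay: garage of bare 3 mm sheet steel, bolted down; side walls, roof, back, no floor, open at its front. Inside 84 mm wide, 60 deep, 82 high; outside 120 wide over its feet, 85 high. Origin: on the table, centre of the inside; x points in, from the front edge (x = -30 mm) to the back wall's inner face (+30 mm); z up. With a carton home its centre is at x = -27 mm and 53 mm stand out.
- full_bay: the same kind of bay, occupied: a twin carton is fixed in it and stands out 54 mm in front. Same axes and origin. The two bays stand side by side, either one on the left.
- upright_carton: bystander: small carton standing upright, 49 x 63 mm and 92 mm high, loose; origin: centre of its underside. Leave it where it is.
- bottle: bystander: small round bottle with a screw cap, 47 mm in diameter, 84 mm high, loose; origin: centre of its underside. Leave it where it is.
There are look-alikes about, which are no part of the job. What is shaped like the carton but orange or purple is not meant.

How it is judged:
By the outcome, as a careful person would: the job done as asked, in the order asked, and still so for the second after the job is handed in, with the robot touching nothing.
It also fails if it takes over 35 s, if anything falls off the work surface, if the arm or the gripper's body presses on something with over 40 N, if the wrist force passes 120 N, or if a joint passes its speed limit or range.

## Working session

There is one attempt and no reset: what is moved stays moved. The work goes in short steps, Python scripts to look and compute and a tool call to move; the robot and the scene stay as the last step left them, time stands still between calls to the robot, and variables do not carry over. Pictures are saved under pics/ and viewed, at most 10 in all, crops included, and the job is handed in when it is done.

Besides the shell and the picture viewer there is one more tool, called after "Emit:" as a command line: name --pt "numbers of a row" for each row, then --argument value for the rest. servo_tool: Moves the arm, as the interface text tells. Its arguments: {"type":"object","properties":{"motion":{"type":"array","items":{"type":"array","items":{"type":"number"}}},"squeeze":{"type":"number"}},"required":["motion"]}

```bash
mkdir -p pics
cat > h.py <<'E'
from station import ctrl
import numpy as np, cv2
def cam(n):
    c=ctrl.camera(n); c["K"]=np.array([[c["fx"],0,c["cx"]],[0,c["fy"],c["cy"]],[0,0,1.]]); c["T"]=np.array(c["camera_from_world"]); c["d"]=np.array(c["dist"],float); return c
def save(c,f): cv2.imwrite("pics/"+f,c["image"][:,:,::-1])
def ray(c,uv,z):
    p=cv2.undistortPoints(np.array(uv,float).reshape(-1,1,2),c["K"],c["d"]).reshape(-1,2)
    d=np.c_[p[:,0],-p[:,1],-np.ones(len(p))]; R=c["T"][:3,:3]; o=-R.T@c["T"][:3,3]; d=d@R
    return o+d*((z-o[2])/d[:,2])[:,None]
def proj(c,P):
    P=np.atleast_2d(P)@c["T"][:3,:3].T+c["T"][:3,3]
    return cv2.projectPoints(P*[1,-1,-1],np.zeros(3),np.zeros(3),c["K"],c["d"])[0].reshape(-1,2)
E
python3 - <<'E'
from h import *
for n in("scene","top"):
    c=cam(n); save(c,n+"0.png"); R=c["T"][:3,:3]; print(n,-R.T@c["T"][:3,3],c["fx"],c["d"])
o=ctrl.get_obs(); print(o)
E
```

```text
scene [ 0.10132697 -0.82746252  0.95767609] 396.88552264571524 [0.01884523 0.         0.         0.         0.        ]
top [ 0.43345821 -0.01073003  1.31001053] 428.57618029052 [-0.06279424  0.          0.          0.          0.        ]
{'time_s': 0.1, 'qpos': array([ 1.17236957e+00,  3.00430666e-01,  1.52152722e+00,  3.44755227e-06,
        1.32073075e+00, -6.66147666e-02]), 'joint_vel': array([-0.00247744, -0.00087701, -0.00038736, -0.00068537, -0.00017384,
       -0.00091207]), 'tau': array([ 2.11950828e-03, -5.32649624e+01, -3.53285766e+01,  7.09657255e-02,
        2.34694808e-02, -7.19243758e-05]), 'ee_pos': array([0.17916463, 0.51996797, 0.40413118]), 'eef_rot': array([-3.14049932e+00, -7.62865948e-05,  2.80977976e+00]), 'force': array([ 0.33214151, -0.68250539, -0.52756256]), 'moment': array([-0.0337978 , -0.00763102,  0.01299857]), 'grip_force': 0.0, 'grip_width': 0.09416617975762287}
```

View pics/scene0.png

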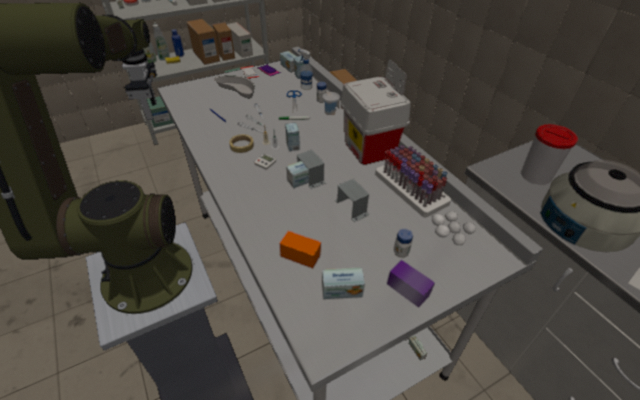

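View pics/top0.png

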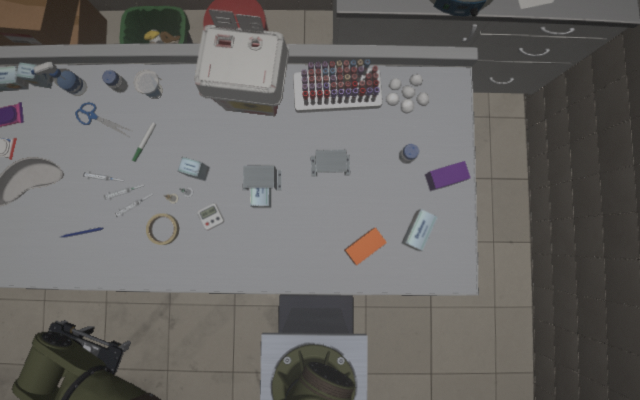

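The scene view shows the carton at (343,283), the free bay at (352,197), the full bay at (305,170) and the bottle at (404,243). In the top view these are the carton at (419,229), the free bay roof at (331,161), the full bay at (260,180), the bottle at (410,152) and the upright carton at (190,167).

Run:
```python
from h import *
c=cam("top"); im=c["image"][:,:,::-1]
a=cv2.resize(im[130:260,300:480],None,fx=4.4,fy=4.4,interpolation=cv2.INTER_CUBIC); cv2.imwrite("pics/topcrop.png",a)
c=cam("scene"); im=c["image"][:,:,::-1]
a=cv2.resize(im[160:310,270:440],None,fx=4,fy=4,interpolation=cv2.INTER_CUBIC); cv2.imwrite("pics/scenecrop.png",a)
```

```text
(no output)
```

View pics/topcrop.png

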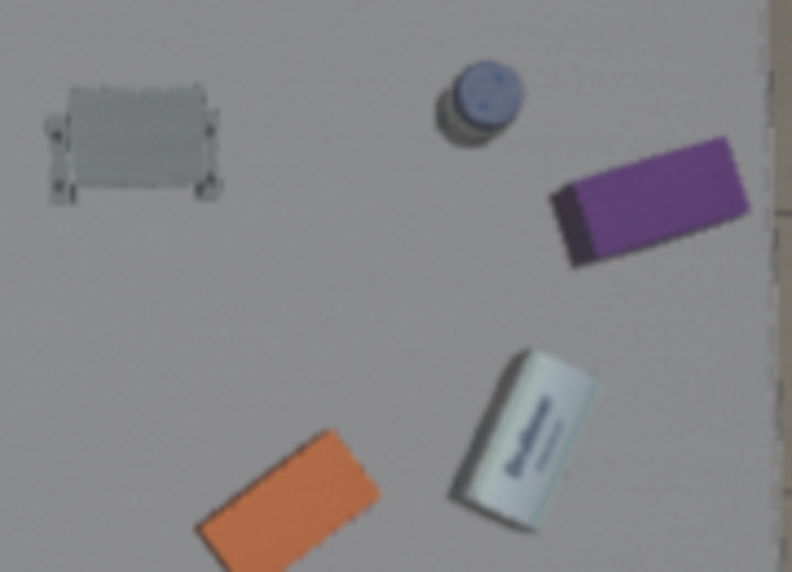

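View pics/scenecrop.png

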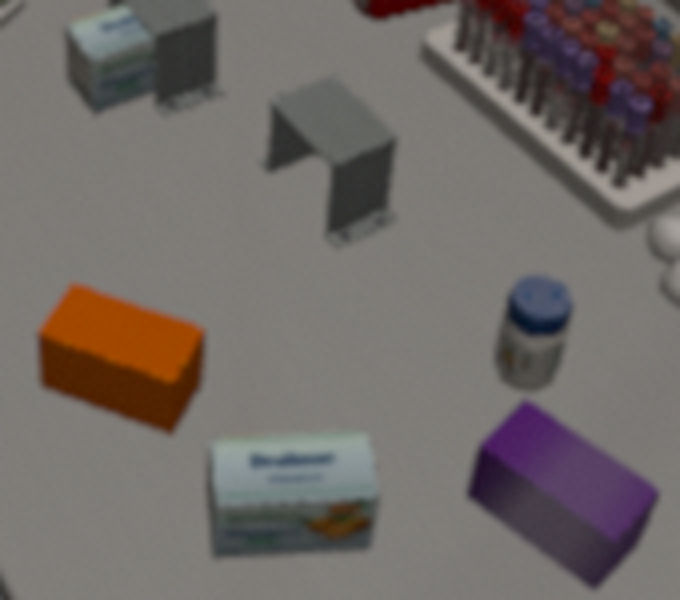

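The top crop shows the carton's roof face with corners near (532,348), (600,378), (540,530) and (467,492). The bay roof's corners are near (70,88), (205,88), (207,186) and (72,188). The scene crop shows the bay open towards the robot, with roof corners (270,98), (335,78), (396,142) and (333,165).

Run:
```python
from h import *
np.set_printoptions(precision=4,suppress=True)
def full(p,s,o): return (np.array(p,float)+.5)/s-.5+o
t=cam("top"); s=cam("scene")
def rep(n,c,px,z):
    P=ray(c,px,z)[:,:2]; e=np.roll(P,-1,0)-P; print(n,P.mean(0),"edges",np.linalg.norm(e,axis=1),"ang",np.degrees(np.arctan2(e[:,1],e[:,0]))); print(P.tolist())
rep("carton top",t,full([(532,348),(600,378),(540,530),(467,492)],4.4,[300,130]),.067)
rep("bay top",t,full([(70,88),(205,88),(207,186),(72,188)],4.4,[300,130]),.085)
rep("bay scene",s,full([(270,98),(335,78),(396,142),(333,165)],4,[270,160]),.085)
rep("carton scene",s,full([(212,438),(368,433),(378,492),(212,500)],4,[270,160]),.067)
rep("bottle cap",t,full([(489,95)]*2,4.4,[300,130]),.084)
# masks: carton top face bright, purple/orange not
im=t["image"]; hsv=cv2.cvtColor(im,cv2.COLOR_RGB2HSV)
m=(im[...,1]>140).astype(np.uint8); m[:195]=0;m[260:]=0;m[:,:395]=0;m[:,445:]=0
m=cv2.morphologyEx(m,cv2.MORPH_CLOSE,np.ones((7,7)))
k=max(cv2.findContours(m,0,1)[0],key=cv2.contourArea); r=cv2.minAreaRect(k); print(r)
rep("mask carton",t,cv2.boxPoints(r),.067)
```

```text
carton top [ 0.4689 -0.3086] edges [0.0493 0.1086 0.054  0.1052] ang [-113.3196  157.6191   63.0057  -24.8743]
[[0.5275738854875893, -0.30735823643009624], [0.5080759957376872, -0.3525893209211662], [0.40764561262336896, -0.3112339651162867], [0.43215560842864714, -0.26311857088386553]]
bay top [ 0.6627 -0.0445] edges [0.0893 0.0656 0.0888 0.0669] ang [ -89.314  -178.6385   91.5218    1.8157]
[[0.6952496370190473, 0.0010526499212671972], [0.696318855481423, -0.0882400846924811], [0.6307307983315839, -0.08979892137337703], [0.6283735411710012, -0.0010674006428640411]]
bay scene [ 0.6623 -0.0437] edges [0.0611 0.0898 0.0589 0.0925] ang [ -3.7521 -89.1199 178.6484  92.1399]
[[0.6305662535089754, 0.0038084122977641854], [0.6915316362208237, -0.00018973217432982636], [0.6929109711955311, -0.08997870773624783], [0.6340188240833868, -0.08858918609968025]]
carton scene [ 0.4653 -0.3081] edges [0.1075 0.0482 0.1108 0.0501] ang [ -26.134  -115.1467  154.8507   60.9889]
[[0.4282256009827367, -0.26258508442245054], [0.5247168873919146, -0.3099267239887883], [0.5042413287055635, -0.35354469354194146], [0.40390591875434223, -0.3064389090442332]]
bottle cap [ 0.6943 -0.2771] edges [0. 0.] ang [0. 0.]
[[0.694341426337329, -0.27711528077284775], [0.694341426337329, -0.27711528077284775]]
((422.7123107910156, 229.2328643798828), (20.19358253479004, 37.73883056640625), 24.443954467773438)
mask carton [ 0.468  -0.3132] edges [0.1106 0.0589 0.1105 0.0584] ang [ -25.0283 -113.9648  154.6975   66.0775]
[[0.4298464388683329, -0.26299085194842114], [0.5300212566937009, -0.30976340021087884], [0.506102512555314, -0.3635747399062801], [0.4061815766620203, -0.3163370942951758]]
```

Run:
```python
from h import *
def box(c,im,x,y,a,w,l,h,s,o):
    R=np.array([[np.cos(a),-np.sin(a)],[np.sin(a),np.cos(a)]])
    q=np.array([[-l,-w],[l,-w],[l,w],[-l,w]])/2@R.T+[x,y]
    for z,col in((0,(0,0,255)),(h,(0,255,0))):
        p=(proj(c,np.c_[q,np.full(4,z)])-o+.5)*s-.5
        cv2.polylines(im,[p.round().astype(np.int32)],True,col,1)
out=[]
for n,o,s,(h,w) in(("top",(300,140),4,(140,150)),("scene",(290,165),4,(145,110))):
    c=cam(n); im=np.ascontiguousarray(c["image"][o[1]:o[1]+h,o[0]:o[0]+w,::-1]); im=cv2.resize(im,None,fx=s,fy=s,interpolation=cv2.INTER_CUBIC)
    im=cv2.convertScaleAbs(im,alpha=1.4)
    box(c,im,.467,-.311,np.radians(-25),.059,.113,.067,s,np.array(o))
    box(c,im,.6625,-.0442,np.radians(0.8),.090,.063,.085,s,np.array(o))
    cv2.imwrite(f"pics/ov_{n}.png",im)
```

```text
(no output)
```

View pics/ov_top.png

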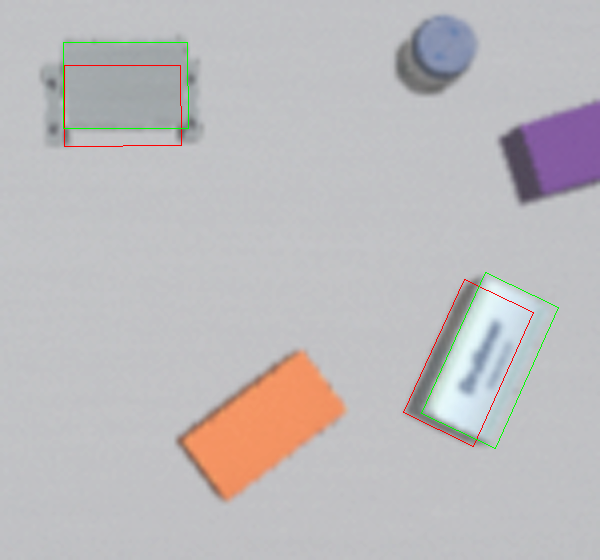

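View pics/ov_scene.png

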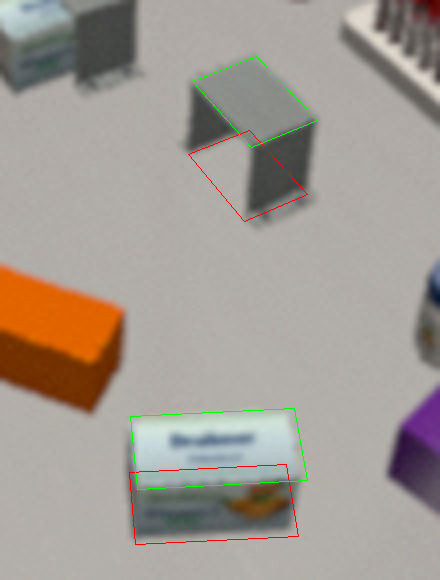

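The carton sits at about (0.466, -0.309) with its axis at -25°. The bay origin is about (0.661, -0.044) with yaw about 1°. The drawn boxes fit both views to within a few mm. Next I move above the grip point.

Emit:
servo_tool --pt "0 3 -4.6 0 -1" --pt "0 6.2 -9.2 0 -2" --pt "0 9.4 -13.8 0 -3" --pt "0 12.5 -18.4 0 -4" --pt "0 15.7 -23 0 -5" --pt "0 18.8 -27.5 0 -6" --pt "0 22 -32 0 -6" --pt "0 22.4 -37.5 0 -6" --pt "0 22.8 -43 0 -6" --pt "0 23.2 -48.5 0 -6" --pt "0 23.6 -54 0 -6" --pt "0 24 -59.5 0 -6" --pt "0 24.5 -65 0 -6" --pt "0 24.9 -70.5 0 -6" --pt "0 25.3 -76 0 -6" --pt "0 25.7 -81.5 0 -6" --pt "0 25.7 -81.5 -4 -6" --pt "0 25.7 -81.5 -7 -6" --pt "0 25.7 -81.5 -7 -6" --squeeze 30

```text
time_s: 2.78
ee_pos: [0.4359, -0.295, 0.3331]
eef_rot: [3.141, -0.004, 2.705]
force: [0.1, 0.2, 0.5]
grip_width: 0.0943
grip_force: 0.0
```

Emit:
servo_tool --pt "0 0 0 -4 0" --pt "0 0 0 -8 0" --pt "0 0 0 -10.5 0" --pt "0 0 0 -11.8 0" --pt "0 0 0 -11.8 0" --pt "0.3 0 0 -11.8 0" --pt "0.5 0 0 -11.8 0" --pt "1 0 0 -11.8 0" --pt "1 0 0 -11.8 0" --pt "1 0 0 -11.8 0" --pt "1 0 0 -11.8 0" --pt "1 0 0 -11.8 0" --squeeze 30

```text
time_s: 4.28
ee_pos: [0.4362, -0.295, 0.2169]
eef_rot: [-3.142, 0.0, 2.705]
force: [-1.6, 0.3, 4.6]
grip_width: 0.0582
grip_force: 30.0
```

Emit:
servo_tool --pt "1 0 0 1 0" --pt "1 0 0 3 0" --pt "1 0 0 6 0" --pt "1 0 0 9 0" --pt "1 0 0 10 0" --pt "1 1 3 10 2" --pt "1 2 7 10 6" --pt "1 3 11 10 11" --pt "1 4.5 15 10 16" --pt "1 5.5 19 10 21" --pt "1 6 22.5 10 25" --pt "1 6.5 25 10 26" --pt "1 6.5 25 10 26"

```text
time_s: 5.9
ee_pos: [0.5012, -0.0439, 0.316]
eef_rot: [3.141, -0.001, -3.122]
force: [-0.2, -0.3, -2.5]
grip_width: 0.0584
grip_force: 30.0
```

Run:
```python
from h import *
out=[]
for n,o,w,h in(("top",(290,140),100,100),("scene",(280,150),100,100)):
    c=cam(n); im=c["image"][o[1]:o[1]+h,o[0]:o[0]+w,::-1]; out.append(cv2.convertScaleAbs(cv2.resize(im,None,fx=4,fy=4,interpolation=cv2.INTER_CUBIC),alpha=1.4))
cv2.imwrite("pics/held.png",np.hstack(out))
print(ctrl.get_obs()["ee_pos"],ctrl.get_obs()["moment"])
```

```text
[ 0.5010235  -0.04538547  0.3161666 ] [0.00298398 0.01627251 0.03297953]
```

View pics/held.png

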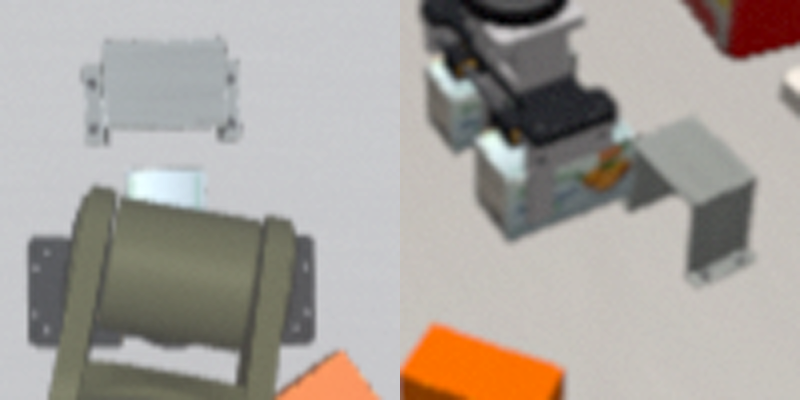

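The carton is held level and square: its front end is at (130–203, 170) in the left half, centred on the bay roof at (104–226, 40–128). Now I lower it and enter the bay.

Emit:
servo_tool --pt "1 0 0 -3 0" --pt "1 0 0 -6 0" --pt "1 0 0 -8.5 0" --pt "1 0 0 -9.4 0" --pt "1 0 0 -9.4 0" --pt "1 1 0 -9.4 0" --pt "1 2.5 0 -9.4 0" --pt "1 4 0 -9.4 0" --pt "1 5.5 0 -9.4 0" --pt "1 7 0 -9.4 0" --pt "1 8 0 -9.4 0" --pt "1 8.5 0 -9.4 0" --pt "1 8.5 0 -9.4 0" --pt "1 8.5 0 -9.4 0"

```text
time_s: 7.75
ee_pos: [0.5859, -0.045, 0.2227]
eef_rot: [3.142, -0.0, -3.124]
force: [0.4, -0.5, -1.1]
grip_width: 0.0584
grip_force: 30.0
```

Emit:
servo_tool --pt "1 0 0 -0.3 0" --pt "1 0 0 -0.5 0" --pt "1 0.3 0 -0.5 0" --pt "1 0.6 0 -0.5 0" --pt "1 0.9 0 -0.5 0" --pt "1 1.1 0 -0.5 0" --pt "1 1.2 0 -0.5 0" --pt "1 1.2 0 -0.5 0"

```text
time_s: 8.75
ee_pos: [0.5982, -0.045, 0.2176]
eef_rot: [3.142, -0.0, -3.124]
force: [-0.0, 0.3, -0.5]
grip_width: 0.0582
grip_force: 30.0
```

Emit:
servo_tool --pt "1 0.1 0 0 0" --pt "1 0.2 0 0 0" --pt "1 0.3 0 0 0" --pt "1 0.3 0 0 0"

```text
time_s: 9.25
ee_pos: [0.6012, -0.045, 0.2176]
eef_rot: [-3.142, 0.0, -3.124]
force: [-0.4, 0.4, -1.1]
grip_width: 0.058
grip_force: 30.0
```

Emit:
servo_tool --pt "1 0.1 0 0 0" --pt "1 0.2 0 0 0" --pt "1 0.3 0 0 0" --pt "1 0.3 0 0 0"

```text
time_s: 9.75
ee_pos: [0.6033, -0.0454, 0.2174]
eef_rot: [-3.141, -0.005, -3.124]
force: [-15.7, -3.4, 7.9]
grip_width: 0.0587
grip_force: 30.0
```

Contact with the back wall. I ease off, lower it the last bit and release.

Emit:
servo_tool --pt "1 -0.08 0 0 0" --pt "1 -0.08 0 -0.07 0" --pt "1 -0.08 0 -0.07 0" --pt "0.6 -0.08 0 -0.07 0" --pt "0.3 -0.08 0 -0.07 0" --pt "0 -0.08 0 -0.07 0" --pt "0 -0.08 0 -0.07 0" --pt "0 -0.08 0 -0.07 0" --pt "0 -0.08 0 -0.07 0"

```text
time_s: 10.88
ee_pos: [0.6034, -0.045, 0.2169]
eef_rot: [-3.142, 0.0, -3.124]
force: [0.5, 0.5, -0.6]
grip_width: 0.0939
grip_force: 0.0
```

Now lift straight up, back away so the view is clear, and check.

Emit:
servo_tool --pt "0 0 0 2 0" --pt "0 0 0 6 0" --pt "0 0 0 11 0" --pt "0 0 0 16 0" --pt "0 -2 -4 18 0" --pt "0 -6 -8 18 0" --pt "0 -10 -12 18 0" --pt "0 -13 -16 18 0" --pt "0 -15 -20 18 0" --pt "0 -17 -25 18 0" --pt "0 -17 -25 18 0"

```text
time_s: 12.25
ee_pos: [0.4319, -0.2972, 0.3982]
eef_rot: [-3.141, 0.001, -3.128]
force: [0.1, 0.8, -0.5]
grip_width: 0.0939
grip_force: 0.0
```

Run:
```python
from h import *
out=[]
for n,o,w,h in(("top",(290,130),100,100),("scene",(310,140),100,100)):
    c=cam(n); im=c["image"][o[1]:o[1]+h,o[0]:o[0]+w,::-1]; out.append(cv2.convertScaleAbs(cv2.resize(im,None,fx=4,fy=4,interpolation=cv2.INTER_CUBIC),alpha=1.4))
cv2.imwrite("pics/placed.png",np.hstack(out))
```

```text
(no output)
```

View pics/placed.png

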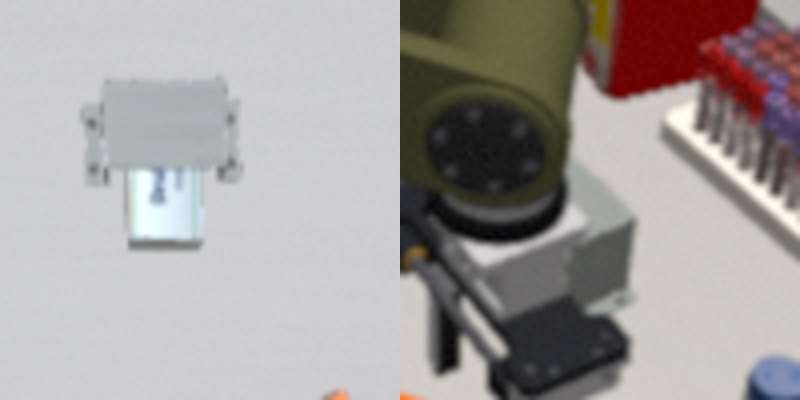

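The top half shows the carton straight in the bay, with its outer top edge running from (130,241) to (201,241). I check how far it sticks out.

Run:
```python
from h import *
c=cam("top"); f=lambda p,o=(290,130):(np.array(p,float)+.5)/4-.5+o
print(ray(c,f([(130,241),(201,241),(127,172),(204,172)]),.067)[:,:2])
print(ray(c,f([(130,248),(201,248)]),0)[:,:2])
print("roof",ray(c,f([(103,167),(226,167),(103,80),(226,79)]),.085)[:,:2])
p=proj(c,[[.6943,-.2771,.084]])[0];print("bottle then",p)
im=c["image"]; h=cv2.cvtColor(im,cv2.COLOR_RGB2HSV); s=im[135:170,390:430].astype(int); m=(s[...,2]-s[...,0]>25); y,x=np.nonzero(m); print("bottle now",x.mean()+390,y.mean()+135,m.sum())
```

```text
[[ 0.57965399 -0.01949105]
 [ 0.58023764 -0.0713403 ]
 [ 0.63057483 -0.01676743]
 [ 0.63122799 -0.07325163]]
[[ 0.5821141  -0.02001905]
 [ 0.58272724 -0.07463884]]
roof [[ 0.63117917  0.00070765]
 [ 0.63220945 -0.08824696]
 [ 0.69521103  0.00148196]
 [ 0.6970235  -0.0880059 ]]
bottle then [410.74500747 151.2184004 ]
bottle now 411.0625 150.73611111111111 144
```

```bash
python3 -c "
from station import ctrl
print(ctrl.hand_in())"
```

```text
the job is handed in; nothing more can be done
None
```

The carton is in the empty bay, short end against the back wall, lying flat and straight with about 52 mm sticking out; the bottle has not moved, the arm stayed well away from the upright carton, and I handed the job in at about 12 s on the robot's clock (no verdict came back).

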